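# Arm the hall alarm with its key

## Robot

A 6-joint arm with a two-finger parallel gripper is mounted at the origin on the work surface. World frame = base frame: x ahead of the robot, y to its left, z up, the work surface at z = 0. Lengths are in m, angles in rad, forces in N, time in s.
With the tool pointing down it reaches from about 0.25 to 0.775 m from the base axis. Payload 4 kg.
Tool frame: the origin (TCP) lies on the centre line of the jaws, within the pads' length; the fingertips stand 17 mm ahead of it and the grasp point (between the pads) lies 2 mm behind it; z points along the fingers, y is the line along which they close (so a half turn about z gives the same grasp; the last joint's range is limited). The gripper opens to 94 mm and grips with 3 to 60 N. Pads are 16 mm wide; open, the fingers measure 119 mm over their backs; the gripper's body (75 mm by 177 mm) begins 78 mm behind the grasp point.
Start: joints at [-1.212, 0.087, 1.371, -0, 1.684, -0.103], TCP at [0.245, -0.492, 0.223] pointing down, gripper open.
Joint ranges: [-3.1, 3.1], [-0.76, 2.03], [0.27, 2.55], [-1.08, 4.22], [0.17, 2.65], [-2.57, 2.57]. Speed limits (rad/s): [2.79, 2.79, 3.14, 3.14, 3.14, 3.14].

## Interface

Orientations are given as [roll, pitch, yaw] about the fixed x, y, z axes, in that order (R = Rz(yaw) Ry(pitch) Rx(roll)).
In Python, from bench import robot gives the robot as it stands.
- The arm moves only by the tool servo_tool, never from a script. Its argument "plan" is a list of rows, each a list of 7 numbers: the shift along the tool's x, y, z normalised to -1 to 1, where 1 is 0.1 m, then the turn, a rotation vector about the tool's x, y, z normalised to -1 to 1, where 1 is pi/2 rad, then the finger opening in mm, from 0 to 94. In form: [[x, y, z, ax, ay, az, gripper], ...]. A call has 1 to 12 rows; each row is the pose to reach, as a shift and turn from the pose commanded when the call began, along the tool's axes at that moment; what a row does not reach only later rows make up. A row lasts 1/12 s, in which the tool goes at most 41.7 mm and 7.16 degrees, less where a joint would pass 70% of its speed; a pose out of reach is approached as far as the arm can. A call with a number of a shift or a turn outside -1 to 1 is refused whole. A call with a gripper value outside its range is refused whole. The fingers move at their own pace and stop on an object; the grip force is fixed at half the most. Time passes only in rows, so rows that repeat a pose let the fingers close. It gives the time, the measured TCP pose, the force, the opening and the grip force at its end, in the units of the state.
- robot.get_obs(): the state, without advancing time (a new reading comes with each control period).
- robot.snapshot(name): name is "scene" or "side" or "wrist"; returns the picture (480x640x3 uint8, red, green, blue); there is no depth.
- robot.camera_params(name): a dict with "camera_matrix" (3x3 intrinsics, pixels), "rvec" (rotation vector, rad) and "tvec" (3), from world to camera coordinates, as OpenCV has them; the wrist camera has in their place "tool_from_camera" (4x4, takes a point from camera to tool coordinates, whose origin is the TCP and whose axes are the flange's). Camera axes: x right, y down, z forward; pixel columns grow to the right and rows downward; lengths in m; the calibration is good to about 2 mm. The wrist camera is an equidistant fisheye: a pixel r from the principal point sees the ray r / f radians off the axis. A picture is of the moment at which its call begins: read the wrist's pose just before it. camera_params takes no time and is no camera call.
- robot.close_job(): hands the job in; it is judged then, once.
Trained networks look in the newest picture that a camera, given by its name, has taken for a name from the list of things; names that differ only in an ending like _2 or _b are one class to them, and where a whole thing is asked for, a point or a joint stands for the part that bears it (a point fixed in the world has none). Each returns a list of dicts, best first, with "conf" (0 to 1); they miss things now and then, are a little off and sometimes report something else, mostly with a low value. They report only what shows in the picture. A call takes as long as a camera call.
- robot.find_in(thing, camera): "extent" ([centre column, centre row, width, height] in pixels, round what is visible of it).
The state is a dict: "time": time; "joint_positions": joint angles; "qvel": joint speeds; "joint_torque": joint torques, N m; "tool_pos": TCP position; "ee_rot": TCP orientation; "wrist_force": force on the tool from outside, world axes, zero at the start; "wrist_torque": the same for the moment, N m; "width": finger opening in m; "finger_force": force on a finger pad.
Only numpy, scipy, OpenCV 4.12 (cv2) and the standard library are available. Lean on these libraries where they do the work, as an engineer would, in place of code of your own. Each camera call takes 0.05 s, during which the arm holds its last target. There are 200 camera calls.

## Task

Take the key with the rectangular head from the wooden key stand, push it fully into the keyway of the white alarm switch, turn it clockwise to its stop and then back home. Draw it straight out and leave it in the empty white pot.

Things in the scene. Friction and masses are not known exactly. Their poses are not given: they have to be found in the camera images.
- key_bow (a point): Head centre (grip point) of the alarm key, upright in any of 3 slots (55 mm apart along y) of a dark wooden stand 45 mm tall; z up. Its black head alone is rectangular: 10 (x) x 32 (y) x 36 mm tall; others round, clover. Point is 71 mm above the table. Collar 10 x 24 x 8 mm rests on the stand; blade 6 (x) x 15 (y) x 32 mm, its end 58 mm below the point. Lift 40 mm to clear. Same after a half turn.
- keyway (a point): Centre of keyway mouth, 60 mm above the table, top of a 34 x 44 mm steel rotor in a fixed white switch box (120 x 120 x 52 mm tall). z up; axes turn with the rotor. Slot 8.5 mm (x) x 18 mm (y), 30 mm deep, its top 6 mm flared to 20.5 x 30 mm. Key enters blade down, its x along this x (either way round); fully home, blade on slot floor, key_bow is 28 mm above this point.
- barrel (a joint): Rotor angle, rad: 0 at home, growing clockwise seen from above to a hard stop at 1.05 (60 degrees). A light spring returns it home (0.01 N m at home, 0.03 N m at the stop). The key has about 0.17 rad of play in the slot either way: turned about 1.25 rad from straight, it has the rotor at its stop.
- pot_in (a point): Centre of the inner floor, 6 mm above the table, of the empty, loose, low white ceramic pot: rim 150 mm across, 60 mm tall, wall 5 mm, 0.7 kg; the only pot on the table. z up.

How it is judged:
On the way, in this order (a step that is already met when the one before it is completed fails the run):
1. the key is pushed into the keyway with the rotor at home (z of key_bow in the frame of keyway below 0.04 m and horizontal distance between key_bow and keyway below 0.012 m and angle between key_bow's own z axis and vertical below 0.2 rad and value of joint barrel below 0.2 rad), for 0.1 s.
2. the key, still in, has turned the rotor to its stop (within 10 degrees) (z of key_bow in the frame of keyway below 0.04 m and horizontal distance between key_bow and keyway below 0.012 m and angle between key_bow's own z axis and vertical below 0.2 rad and value of joint barrel above 0.88 rad), for 0.1 s.
3. the rotor is back home (within 11 degrees) with the key still in (all of step 1), for 0.1 s.
At the end, for the whole second after the job is handed in: The alarm key lies or leans in the white pot (head's centre within 73 mm of the pot's axis and less than 85 mm above its inner floor), the pot stands upright (within 11 degrees) and within 80 mm of where it was, and the rotor is home (within 0.2 rad) (horizontal distance between key_bow and pot_in below 0.073 m and z of key_bow in the frame of pot_in below 0.085 m and angle between pot_in's own z axis and vertical below 0.2 rad and distance of pot_in from where it was at the start of the episode below 0.08 m and value of joint barrel below 0.2 rad); the robot touches nothing.
It also fails if it takes over 64 s, if anything falls off the work surface, if the arm or the gripper's body presses on something with over 40 N, if the wrist force passes 120 N, or if a joint passes its speed limit or range.

## Working session

There is one attempt and no reset: what is moved stays moved. The work goes in short steps, Python scripts to look and compute and a tool call to move; the robot and the scene stay as the last step left them, time stands still between calls to the robot, and variables do not carry over. Pictures are saved under pics/ and viewed, at most 12 in all, crops included, and the job is handed in when it is done.

Besides the shell and the picture viewer there is one more tool, called after "Request:" by a JSON object that holds its "fn" and its "kwargs", one argument or row to a line. servo_tool: Moves the arm, as the interface text tells. Scaled input: -1 to 1 covers 0.1 m each way for a shift and pi/2 rad each way for a turn. Its arguments: {"type":"object","properties":{"plan":{"type":"array","items":{"type":"array","items":{"type":"number"}}}},"required":["plan"]}

```bash
mkdir -p pics; ls
cat > h.py <<'E'
import numpy as np, cv2
from bench import robot
from scipy.spatial.transform import Rotation as R
def save(n,f):
    im=robot.snapshot(n); cv2.imwrite(f'pics/{f}.png',im[:,:,::-1]); return im
def ray(cam,u,v,obs=None):
    p=robot.camera_params(cam); K=np.array(p['camera_matrix'])
    if 'rvec' in p:
        Rm=cv2.Rodrigues(np.array(p['rvec'],float))[0]; t=np.array(p['tvec'],float).ravel()
        d=Rm.T@np.linalg.inv(K)@np.array([u,v,1.]); return -Rm.T@t, d
    T=np.array(p['tool_from_camera']); o=obs or robot.get_obs()
    x=(u-K[0,2])/K[0,0]; y=(v-K[1,2])/K[1,1]; th=np.hypot(x,y); s=np.sin(th)/th if th>1e-9 else 1
    d=np.array([x*s,y*s,np.cos(th)]); Rt=R.from_euler('xyz',o['ee_rot']).as_matrix()
    return np.array(o['tool_pos'])+Rt@T[:3,3], Rt@T[:3,:3]@d
def at(cam,u,v,z,obs=None):
    c,d=ray(cam,u,v,obs); return c+d*(z-c[2])/d[2]
def proj(cam,P,o=None):
    P=np.atleast_2d(np.array(P,float)); p=robot.camera_params(cam); K=np.array(p['camera_matrix'])
    if 'rvec' in p:
        return cv2.projectPoints(P,np.array(p['rvec'],float),np.array(p['tvec'],float),K,None)[0].reshape(-1,2)
    T=np.array(p['tool_from_camera']); o=o or robot.get_obs(); Rt=R.from_euler('xyz',o['ee_rot']).as_matrix()
    q=((P-np.array(o['tool_pos']))@Rt-T[:3,3])@T[:3,:3]
    r=np.hypot(q[:,0],q[:,1]); th=np.arctan2(r,q[:,2]); s=th/np.maximum(r,1e-9)
    return np.c_[K[0,0]*q[:,0]*s+K[0,2],K[1,1]*q[:,1]*s+K[1,2]]
E
python3 - <<'E'
from h import *
print(robot.get_obs())
Z=dict(key_bow=.071,keyway=.06,barrel=.06,pot_in=.03)
for c in ['scene','side']:
    save(c,c+'0')
    for t in Z:
        for d in robot.find_in(t,c)[:3]: print(c,t,d['conf'],np.round(d['extent'],1),at(c,*d['extent'][:2],Z[t]).round(3))
a=cv2.imread('pics/scene0.png');b=cv2.imread('pics/side0.png')
E
```

```text
pics
{'time': 0.0, 'joint_positions': array([-1.21214688e+00,  8.79375882e-02,  1.37224307e+00,  2.40807347e-05,
        1.68358821e+00, -1.03110599e-01]), 'qvel': array([ 0.00139577, -0.00177329, -0.00062321, -0.00055191, -0.00163771,
       -0.00098006]), 'joint_torque': array([-1.07767995e-03, -3.40182602e+01, -3.02427042e+01,  7.16873445e-02,
        3.30098625e-02, -1.60312970e-04]), 'tool_pos': array([ 0.24485717, -0.49192154,  0.22131933]), 'ee_rot': array([-3.13943046e+00, -2.47799419e-04,  4.61762459e-01]), 'wrist_force': array([-0.97277078, -0.01578816,  0.95511192]), 'wrist_torque': array([ 0.00479292, -0.03436253,  0.00723575]), 'finger_force': 0.0, 'width': 0.09391508979746219}
scene key_bow 0.78 [342.2 251.2  15.6  25.7] [0.536 0.042 0.071]
scene keyway 0.84 [175.5 345.8  38.8  32.1] [ 0.542 -0.286  0.06 ]
scene barrel 0.81 [177.4 343.   39.9  25.3] [ 0.538 -0.281  0.06 ]
scene pot_in 0.77 [435.5 200.5  68.8  55.6] [0.488 0.359 0.03 ]
scene pot_in 0.3 [342.9 250.4  13.8  25.4] [0.495 0.082 0.03 ]
side key_bow 0.78 [308.4 246.1  12.9  18.2] [0.534 0.047 0.071]
side keyway 0.48 [377.9 200.1  21.7  10.7] [ 0.532 -0.27   0.06 ]
side barrel 0.64 [378.9 199.5  22.1   5.8] [ 0.532 -0.275  0.06 ]
side pot_in 0.81 [225.1 352.2  87.1  87.7] [0.485 0.351 0.03 ]
```

View pics/scene0.png

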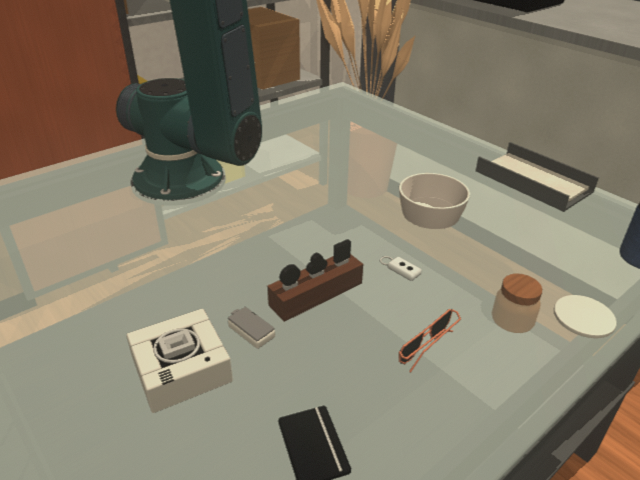

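View pics/side0.png

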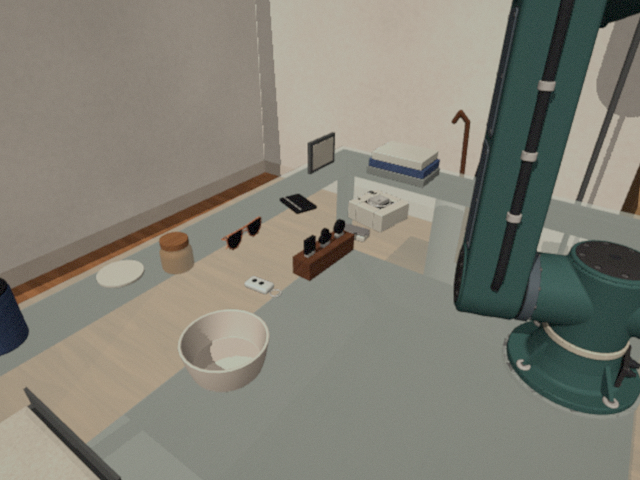

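The key with the rectangular head is at scene (342,251), in the +y slot. The switch is at about (177,345) and the pot at (435,200), and both cameras agree on these positions. Next I'll move over the switch.

Request:
{"fn": "servo_tool", "kwargs": {
  "plan": [
    [0.4,0,-0.1,0,0,-0.08,94],
    [0.8,0,-0.2,0,0,-0.16,94],
    [1,0,-0.3,0,0,-0.24,94],
    [1,0,-0.3,0,0,-0.32,94],
    [1,0,-0.3,0,0,-0.4,94],
    [1,0,-0.3,0,0,-0.48,94],
    [1,0,-0.3,0,0,-0.56,94],
    [1,0,-0.3,0,0,-0.64,94],
    [1,0,-0.3,0,0,-0.706,94],
    [1,0,-0.3,0,0,-0.706,94]
  ]
}}

```text
time: 1.33
tool_pos: [0.3346, -0.4478, 0.2526]
ee_rot: [3.142, 0.0, 1.573]
wrist_force: [0.1, 0.5, 0.5]
width: 0.0939
finger_force: 0.0
```

Request:
{"fn": "servo_tool", "kwargs": {
  "plan": [
    [0.28,0.33,0,0,0,0,94],
    [0.56,0.66,0,0,0,0,94],
    [0.85,1,0,0,0,0,94],
    [0.85,1,0,0,0,0,94]
  ]
}}

```text
time: 1.67
tool_pos: [0.4385, -0.3587, 0.2525]
ee_rot: [3.139, -0.002, 1.574]
wrist_force: [0.0, 0.2, 0.0]
width: 0.0939
finger_force: 0.0
```

Request:
{"fn": "servo_tool", "kwargs": {
  "plan": [
    [0.28,0.33,0,0,0,0,94],
    [0.56,0.66,0,0,0,0,94],
    [0.85,1,0,0,0,0,94],
    [0.85,1,0,0,0,0,94],
    [0.85,1,0,0,0,0,94]
  ]
}}

```text
time: 2.08
tool_pos: [0.5359, -0.2762, 0.252]
ee_rot: [-3.141, -0.0, 1.573]
wrist_force: [-0.1, -0.2, -0.9]
width: 0.0939
finger_force: 0.0
```

Run:
```python
from h import *
o=robot.get_obs(); print(o['time'],o['tool_pos'],o['ee_rot'],o['joint_positions'])
p=robot.camera_params('wrist'); print(np.round(p['tool_from_camera'],4),p['camera_matrix'])
save('wrist','w1')
for t,z in dict(keyway=.06,barrel=.06,key_bow=.071,pot_in=.03).items():
    for d in robot.find_in(t,'wrist')[:2]: print(t,d['conf'],np.round(d['extent'],1),at('wrist',*d['extent'][:2],z,o).round(4))
```

```text
2.0833 [ 0.53593626 -0.27619436  0.25198588] [-3.14094957e+00 -2.27998694e-04  1.57290413e+00] [-5.69779702e-01  2.03366360e-01  1.18180443e+00 -1.59083829e-04
  1.75708602e+00 -5.71916989e-01]
[[-2.000e-04 -9.671e-01 -2.542e-01  7.380e-02]
 [ 1.000e+00 -1.000e-04 -4.000e-04 -4.000e-04]
 [ 4.000e-04 -2.542e-01  9.671e-01 -1.622e-01]
 [ 0.000e+00  0.000e+00  0.000e+00  1.000e+00]] [[371.64829954   0.         323.82581385]
 [  0.         371.64829954 243.40164206]
 [  0.           0.           1.        ]]
keyway 0.62 [322.1 229.4  41.9  45.9] [ 0.5336 -0.2814  0.06  ]
barrel 0.73 [323.1 227.1  41.9  47.6] [ 0.5346 -0.2791  0.06  ]
key_bow 0.63 [323.8 227.2  44.2  48.6] [ 0.5353 -0.2768  0.071 ]
```

View pics/w1.png

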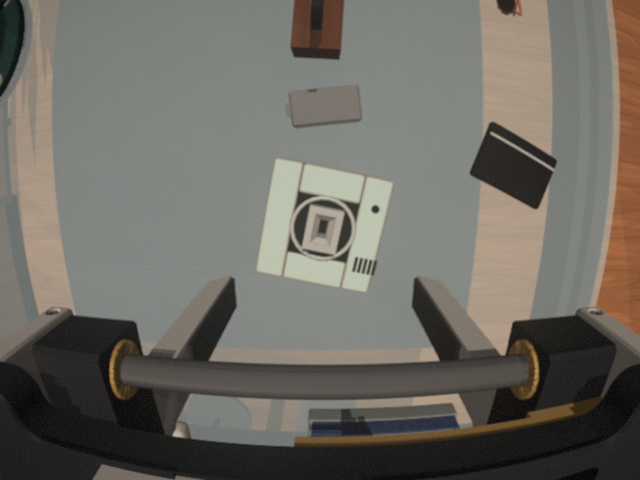

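The picture shows the switch box yawed about 8-10°, the rotor centre at about (322,228), and the stand's end at (317,30). I'll rectify the region at z=0.06 to get the rotor angle.

```bash
cat >> h.py <<'E'
def rect(im,cam,cx,cy,z,half,n,o=None):
    # rows: world y descending (top=+y), cols: world x ascending
    g=np.linspace(-half,half,n); X,Y=np.meshgrid(cx+g,cy-g)
    uv=proj(cam,np.c_[X.ravel(),Y.ravel(),np.full(X.size,z)],o).astype(np.float32).reshape(n,n,2)
    return cv2.remap(im,uv[...,0],uv[...,1],cv2.INTER_CUBIC)
E
python3 - <<'E'
from h import *
o=robot.get_obs(); im=cv2.imread('pics/w1.png')
r=rect(im,'wrist',.535,-.279,.06,.04,561,o)
g=cv2.cvtColor(r,cv2.COLOR_BGR2GRAY)
for th in (70,90,110,130,150,170):
  for inv in (0,1):
    m=((g<th) if inv else (g>th)).astype(np.uint8)
    cs,_=cv2.findContours(m,cv2.RETR_CCOMP,cv2.CHAIN_APPROX_NONE)
    for c in cs:
        (x,y),(w,h),a=cv2.minAreaRect(c); s=80/560
        if 5<w*s<50 and 5<h*s<60 and cv2.contourArea(c)>.75*w*h: print(th,inv,'c',np.round([.535-.04+x*s/1e3,-.279+.04-y*s/1e3],4),'wh',round(w*s,1),round(h*s,1),'a',round(a,1))
cv2.imwrite('pics/r1.png',r)
E
```

```text
70 0 c [ 0.5316 -0.2817] wh 7.0 12.7 a 10.6
70 1 c [ 0.5316 -0.2817] wh 6.7 12.3 a 10.6
90 0 c [ 0.5316 -0.2818] wh 8.1 14.6 a 11.0
90 1 c [ 0.5316 -0.2818] wh 7.8 14.3 a 11.3
130 0 c [ 0.5262 -0.3091] wh 32.1 5.2 a 11.9
150 0 c [ 0.5315 -0.2844] wh 20.7 29.1 a 11.8
150 1 c [ 0.5314 -0.2844] wh 20.4 28.8 a 11.7
170 1 c [ 0.5684 -0.3156] wh 6.9 13.1 a 90.0
170 1 c [ 0.5319 -0.2862] wh 27.5 36.6 a 7.9
170 1 c [ 0.5313 -0.2852] wh 32.3 41.9 a 12.5
```

View pics/r1.png

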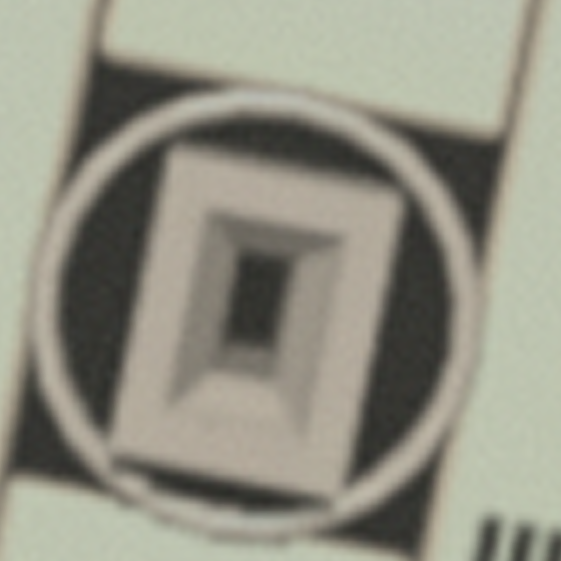

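The picture shows the flared mouth centred at about (255,324) in the crop, so the keyway is at (0.5314, -0.285) with yaw -12°. Now to the key.

Request:
{"fn": "servo_tool", "kwargs": {
  "plan": [
    [0.33,0,0,0,0,0,94],
    [0.66,0,0,0,0,0,94],
    [1,0,0,0,0,0,94]
  ]
}}

```text
time: 2.58
tool_pos: [0.5335, -0.1788, 0.2525]
ee_rot: [3.142, 0.0, 1.566]
wrist_force: [-0.4, -0.2, 0.1]
width: 0.0941
finger_force: 0.0
```

Request:
{"fn": "servo_tool", "kwargs": {
  "plan": [
    [0.33,0,0,0,0,0,94],
    [0.66,0,0,0,0,0,94],
    [1,0,0,0,0,0,94]
  ]
}}

```text
time: 2.83
tool_pos: [0.5337, -0.078, 0.2528]
ee_rot: [3.141, 0.001, 1.567]
wrist_force: [1.0, -0.6, -0.3]
width: 0.0941
finger_force: 0.0
```

Request:
{"fn": "servo_tool", "kwargs": {
  "plan": [
    [0.33,0,0,0,0,0,94],
    [0.66,0,0,0,0,0,94],
    [1,0,0,0,0,0,94],
    [1,0,0,0,0,0,94],
    [1,0,0,0,0,0,94]
  ]
}}

```text
time: 3.25
tool_pos: [0.5342, 0.0223, 0.2529]
ee_rot: [3.141, 0.001, 1.572]
wrist_force: [-0.3, -0.4, 0.8]
width: 0.0942
finger_force: 0.0
```

Run:
```python
from h import *
o=robot.get_obs(); print(o['time'],o['tool_pos'],o['ee_rot'],o['joint_positions'])
im=save('wrist','w2')
for t,z in dict(key_bow=.08,pot_in=.06).items():
    for d in robot.find_in(t,'wrist')[:2]: print(t,d['conf'],np.round(d['extent'],1),at('wrist',*d['extent'][:2],z,o).round(4))
im=cv2.imread('pics/w2.png')
r=rect(im,'wrist',.535,.035,.089,.07,561,o)
cv2.imwrite('pics/r2.png',r)
```

```text
3.25 [0.53424679 0.02228347 0.25285456] [3.14091445e+00 7.31955455e-04 1.57172585e+00] [-6.39335576e-02  4.86936607e-02  1.35188164e+00 -6.96436743e-04
  1.74029309e+00 -6.49810554e-02]
key_bow 0.76 [326.4 211.8  14.1  40.6] [0.5362 0.0377 0.08  ]
```

View pics/r2.png

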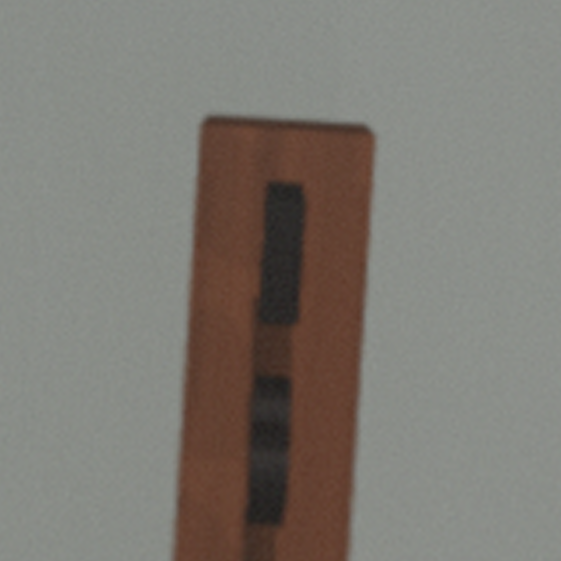

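The key head (dark rectangle, rows 183-323, about column 281) is at (0.535, 0.040), and the stand is yawed about -3.6°. I'll descend halfway and check.

Request:
{"fn": "servo_tool", "kwargs": {
  "plan": [
    [0.09,0,0.2,0,0,0.02,60],
    [0.18,0.01,0.5,0,0,0.041,60],
    [0.18,0.01,0.8,0,0,0.041,60],
    [0.18,0.01,1,0,0,0.041,60],
    [0.18,0.01,1,0,0,0.041,60]
  ]
}}

```text
time: 3.82
tool_pos: [0.5324, 0.0385, 0.1467]
ee_rot: [-3.131, 0.001, 1.504]
wrist_force: [-1.2, -0.4, -1.3]
width: 0.064
finger_force: 0.0
```

Run:
```python
from h import *
o=robot.get_obs(); print(o['time'],o['tool_pos'],o['ee_rot'],o['width'])
save('wrist','w3'); im=cv2.imread('pics/w3.png')
for d in robot.find_in('key_bow','wrist')[:2]: print(d['conf'],np.round(d['extent'],1),at('wrist',*d['extent'][:2],.08,o).round(4))
r=rect(im,'wrist',.535,.040,.089,.035,561,o)
cv2.imwrite('pics/r3.png',r)
```

```text
3.8167 [0.53239507 0.03849867 0.14671711] [-3.13090495e+00  9.03963456e-04  1.50365722e+00] 0.06399940154759892
0.59 [332.1 260.1  19.4  63.4] [0.5367 0.0406 0.08  ]
```

View pics/r3.png

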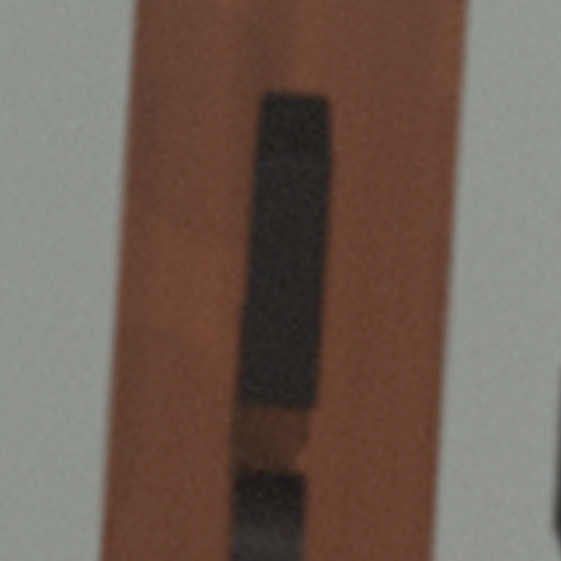

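The head's top face spans rows 155-408 with centre (285,281), so (0.5356, 0.040) and yaw -3.8° are confirmed. I'll descend and grip.

Request:
{"fn": "servo_tool", "kwargs": {
  "plan": [
    [0,0,0,0,0,0,60],
    [0,0,0.2,0,0,0,60],
    [0,0,0.4,0,0,0,60],
    [0,0,0.55,0,0,0,60],
    [0,0,0.65,0,0,0,60],
    [0,0,0.72,0,0,0,60],
    [0,0,0.77,0,0,0,60],
    [0,0,0.8,0,0,0,60],
    [0,0,0.8,0,0,0,60],
    [0,0,0.8,0,0,0,60]
  ]
}}

```text
time: 4.75
tool_pos: [0.5362, 0.0401, 0.0732]
ee_rot: [3.14, 0.0, 1.506]
wrist_force: [-0.3, -0.8, -0.8]
width: 0.0596
finger_force: 0.0
```

Request:
{"fn": "servo_tool", "kwargs": {
  "plan": [
    [0,0,0,0,0,0,30],
    [0,0,0,0,0,0,10],
    [0,0,0,0,0,0,0],
    [0,0,0,0,0,0,0],
    [0,0,0,0,0,0,0],
    [0,0,0,0,0,0,0],
    [0,0,0,0,0,0,0],
    [0,0,0,0,0,0,0],
    [0,0,0,0,0,0,0],
    [0,0,0,0,0,0,0]
  ]
}}

```text
time: 5.58
tool_pos: [0.5356, 0.0401, 0.0724]
ee_rot: [-3.142, 0.0, 1.506]
wrist_force: [-0.0, -0.0, 0.1]
width: 0.0099
finger_force: 30.0
```

Request:
{"fn": "servo_tool", "kwargs": {
  "plan": [
    [0,0,-0.1,0,0,0,0],
    [0,0,-0.2,0,0,0,0],
    [0,0,-0.3,0,0,0,0],
    [0,0,-0.4,0,0,0,0],
    [0,0,-0.5,0,0,0,0],
    [0,0,-0.65,0,0,0,0],
    [0,0,-0.8,0,0,0,0],
    [0,0,-0.8,0,0,0,0],
    [0,0,-0.8,0,0,0,0]
  ]
}}

```text
time: 6.33
tool_pos: [0.5362, 0.0402, 0.1541]
ee_rot: [3.139, -0.0, 1.506]
wrist_force: [-0.4, 0.1, -0.0]
width: 0.0101
finger_force: 30.0
```

Run:
```python
from h import *
o=robot.get_obs(); print(o['time'],o['tool_pos'],o['ee_rot'],o['width'],o['finger_force'],o['wrist_force'])
save('wrist','w4'); im=cv2.imread('pics/w4.png')
for d in robot.find_in('key_bow','wrist')[:2]: print(d['conf'],np.round(d['extent'],1))
cv2.imwrite('pics/c4.png',cv2.resize(im[200:400,200:450],None,fx=3,fy=3,interpolation=cv2.INTER_CUBIC))
```

```text
6.3333 [0.53619285 0.04015323 0.15406964] [ 3.13880146e+00 -2.04556447e-05  1.50641430e+00] 0.010115479874534976 29.999922215938568 [-0.42559691  0.08914405 -0.02746511]
0.59 [324.8 308.5  23.5  96.6]
```

View pics/c4.png

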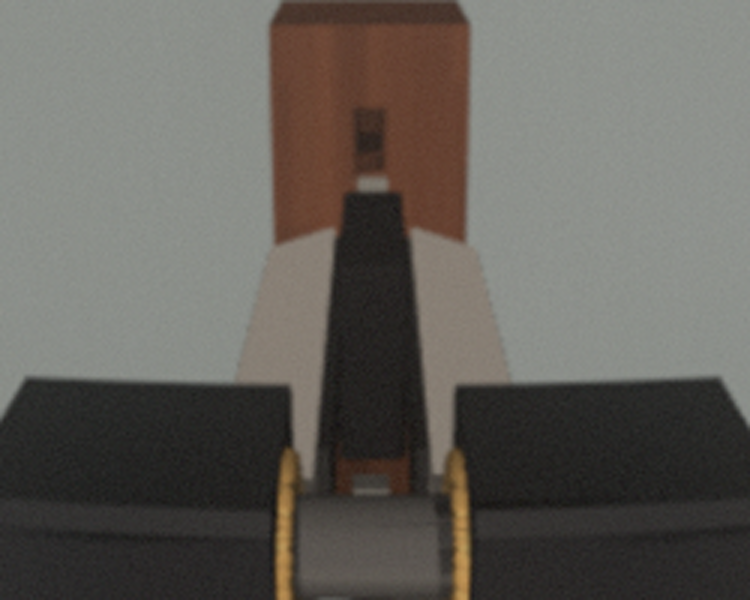

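The key hangs upright between the pads, the blade shows at (372,185) and its slot at (370,140) is empty. I'll raise it and carry it to the switch.

Request:
{"fn": "servo_tool", "kwargs": {
  "plan": [
    [0,0,-0.15,0,0,0,0],
    [0,0,-0.3,0,0,0,0],
    [-0.3,0.02,-0.4,0,0,0,0],
    [-0.6,0.03,-0.4,0,0,0,0],
    [-1,0.05,-0.4,0,0,0,0]
  ]
}}

```text
time: 6.85
tool_pos: [0.534, -0.0593, 0.1923]
ee_rot: [-3.141, -0.001, 1.51]
wrist_force: [0.6, -1.0, -1.0]
width: 0.0096
finger_force: 30.0
```

Request:
{"fn": "servo_tool", "kwargs": {
  "plan": [
    [-0.33,0.02,0,0,0,0,0],
    [-0.66,0.03,0,0,0,0,0],
    [-1,0.05,0,0,0,0,0]
  ]
}}

```text
time: 7.1
tool_pos: [0.5317, -0.1612, 0.191]
ee_rot: [-3.139, -0.001, 1.507]
wrist_force: [0.4, -0.2, 0.1]
width: 0.0098
finger_force: 30.0
```

Request:
{"fn": "servo_tool", "kwargs": {
  "plan": [
    [-0.33,0.02,0,0,0,0,0],
    [-0.66,0.03,0,0,0,0,0],
    [-1,0.05,0,0,0,0,0]
  ]
}}

```text
time: 7.35
tool_pos: [0.5303, -0.2613, 0.1909]
ee_rot: [-3.139, -0.002, 1.506]
wrist_force: [0.8, 0.6, -0.1]
width: 0.0101
finger_force: 30.0
```

Request:
{"fn": "servo_tool", "kwargs": {
  "plan": [
    [-0.12,0.01,0,0,0,0.045,0],
    [-0.246,0.016,0.1,0,0,0.09,0],
    [-0.246,0.016,0.3,0,0,0.09,0],
    [-0.246,0.016,0.5,0,0,0.09,0],
    [-0.246,0.016,0.5,0,0,0.09,0],
    [-0.246,0.016,0.5,0,0,0.09,0],
    [-0.246,0.016,0.5,0,0,0.09,0]
  ]
}}

```text
time: 7.93
tool_pos: [0.5314, -0.2847, 0.1428]
ee_rot: [-3.141, -0.0, 1.365]
wrist_force: [0.2, -0.9, -0.3]
width: 0.0096
finger_force: 30.0
```

Run:
```python
from h import *
o=robot.get_obs(); print(o['time'],o['tool_pos'],o['ee_rot'],o['width'],o['finger_force'],o['wrist_force'])
save('wrist','w5'); im=cv2.imread('pics/w5.png')
cv2.imwrite('pics/c5.png',cv2.resize(im[150:400,160:490],None,fx=2.4,fy=2.4,interpolation=cv2.INTER_CUBIC))
```

```text
7.9333 [ 0.5313563  -0.2847209   0.14275031] [-3.14146551e+00 -4.57001321e-06  1.36524702e+00] 0.009646917948577464 29.999924898147583 [ 0.18220448 -0.8549573  -0.29314031]
```

View pics/c5.png

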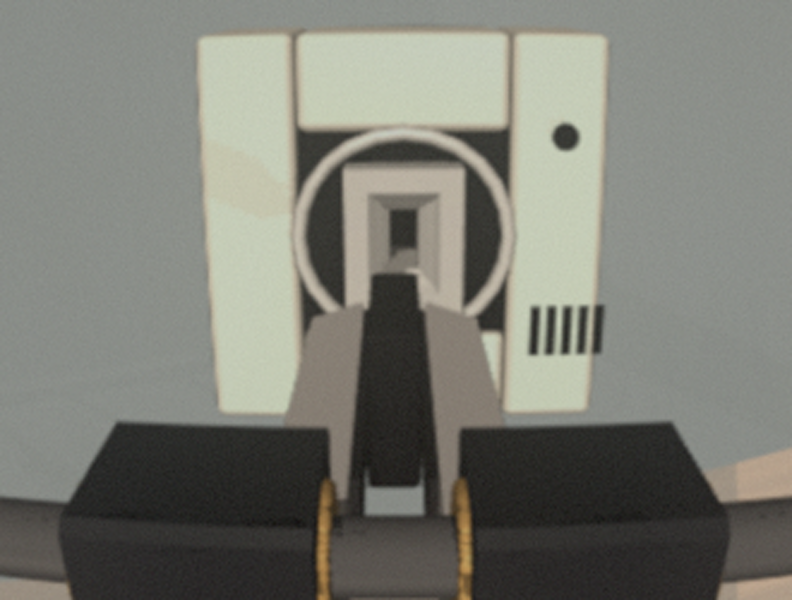

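The key is aligned in yaw. The mouth centre appears at column 404 and the head at 394, which suggests an offset along tool y, so I'll measure it.

Run:
```python
from h import *
o=robot.get_obs()
for u,v,z in [(160+368/2.4,150+195/2.4,.06),(160+441/2.4,150+195/2.4,.06),(160+342/2.4,150+165/2.4,.06),(160+465/2.4,150+165/2.4,.06),(160+370/2.4,150+274/2.4,.123),(160+418/2.4,150+274/2.4,.123)]:
    P=at('wrist',u,v,z,o); Rt=R.from_euler('xyz',o['ee_rot']).as_matrix()
    print(P.round(4),'tool',(Rt.T@(P-o['tool_pos'])).round(4))
im=cv2.imread('pics/w5.png'); r=rect(im,'wrist',.5314,-.285,.06,.04,561,o); cv2.imwrite('pics/r5.png',r)
# joint: reproject the old estimate
k=[.5314,-.285,.06]; print(proj('wrist',k,o), )
c,s=np.cos(-.206),np.sin(-.206)
cor=[[.5314+c*a-s*b,-.285+s*a+c*b,.06] for a in(-.01025,.01025) for b in (-.015,.015)]
print(((proj('wrist',cor,o)-[160,150])*2.4).round(0))
for cam in('scene','side'): 
    save(cam,cam+'5')
    print(cam,proj(cam,[k,[.5314,-.285,.085]]).round(0))
```

```text
[ 0.5281 -0.2663  0.06  ] tool [ 0.0176 -0.0076  0.0836]
[ 0.5483 -0.2705  0.06  ] tool [0.0176 0.0131 0.0837]
[ 0.5227 -0.2563  0.06  ] tool [ 0.0262 -0.0148  0.0836]
[ 0.5566 -0.2634  0.06  ] tool [0.0262 0.0197 0.0837]
[ 0.5295 -0.2697  0.123 ] tool [ 0.0145 -0.0054  0.0206]
[ 0.5396 -0.2718  0.123 ] tool [0.0145 0.0049 0.0207]
[[323.76669178 256.15727146]]
[[358. 304.]
 [357. 204.]
 [428. 304.]
 [429. 204.]]
scene [[173. 342.]
 [170. 329.]]
side [[381. 198.]
 [382. 190.]]
```

Request:
{"fn": "servo_tool", "kwargs": {
  "plan": [
    [0.02,0.02,0.05,0,0,0,0],
    [0.035,0.028,0.1,0,0,0,0],
    [0.035,0.028,0.13,0,0,0,0],
    [0.035,0.028,0.13,0,0,0,0],
    [0.035,0.028,0.13,0,0,0,0],
    [0.035,0.028,0.13,0,0,0,0]
  ]
}}

```text
time: 8.58
tool_pos: [0.5347, -0.282, 0.1294]
ee_rot: [-3.142, 0.0, 1.365]
wrist_force: [0.6, 0.7, 0.2]
width: 0.0101
finger_force: 30.0
```

Run:
```python
from h import *
o=robot.get_obs(); print(o['time'],o['tool_pos'],o['ee_rot'],np.abs(o['qvel']).max())
save('wrist','w6'); im=cv2.imread('pics/w6.png')
cv2.imwrite('pics/c6.png',cv2.resize(im[190:360,210:440],None,fx=3.4,fy=3.4,interpolation=cv2.INTER_CUBIC))
```

```text
8.5833 [ 0.53472265 -0.28199662  0.1294431 ] [-3.14153237e+00  1.44799603e-04  1.36506093e+00] 0.004671558138719853
```

View pics/c6.png

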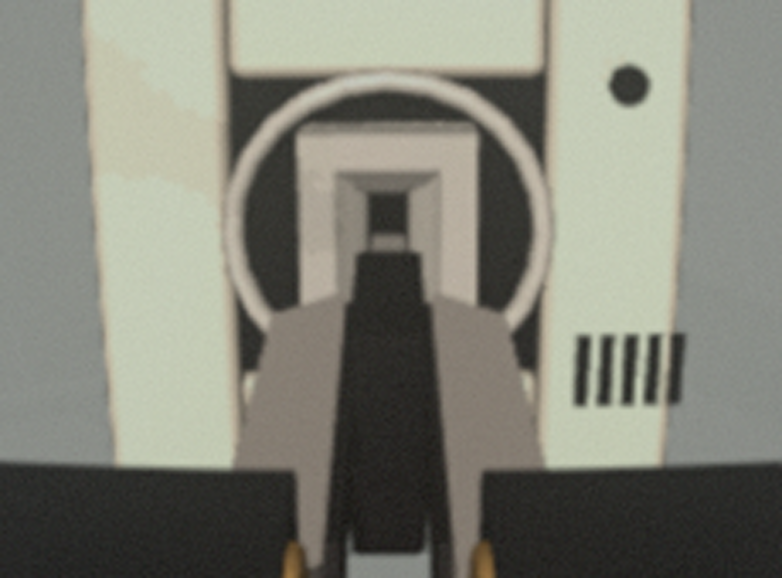

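Laterally the key is aligned: slot, blade and head are all at column ~388. Now I'll check the offset along tool x.

Run:
```python
from h import *
o=robot.get_obs(); Rt=R.from_euler('xyz',o['ee_rot']).as_matrix(); zb=o['tool_pos'][2]-.002
for n,v,z,h in [('flare',172,.06,.015),('rotor',130,.06,.022),('floorslot far edge(6mm down)',191,.054,.009),('head bottom',251,zb-.018,.016),('blade end',236,zb-.058,.0075)]:
    P=at('wrist',210+388.5/3.4,190+v/3.4,z,o); print(n,((Rt.T@(P-o['tool_pos']))[:2]-[h,0]).round(4))
```

```text
flare [-0.0004 -0.0002]
rotor [ 0.0007 -0.0002]
floorslot far edge(6mm down) [ 0.0002 -0.0002]
head bottom [-0.0011 -0.0002]
blade end [-0.0026 -0.0002]
```

Request:
{"fn": "servo_tool", "kwargs": {
  "plan": [
    [0.012,0,0.05,0,0,0,0],
    [0.012,0,0.1,0,0,0,0],
    [0.012,0,0.14,0,0,0,0],
    [0.012,0,0.18,0,0,0,0],
    [0.012,0,0.22,0,0,0,0],
    [0.012,0,0.26,0,0,0,0],
    [0.012,0,0.3,0,0,0,0],
    [0.012,0,0.33,0,0,0,0],
    [0.012,0,0.36,0,0,0,0],
    [0.012,0,0.36,0,0,0,0],
    [0.012,0,0.36,0,0,0,0]
  ]
}}

```text
time: 9.55
tool_pos: [0.5349, -0.2808, 0.0933]
ee_rot: [-3.141, -0.0, 1.365]
wrist_force: [-0.6, -0.5, -0.6]
width: 0.0096
finger_force: 30.0
```

No contact force on the way in. I'll lower it the last 3 mm.

Request:
{"fn": "servo_tool", "kwargs": {
  "plan": [
    [0,0,0.01,0,0,0,0],
    [0,0,0.02,0,0,0,0],
    [0,0,0.028,0,0,0,0],
    [0,0,0.028,0,0,0,0],
    [0,0,0.028,0,0,0,0]
  ]
}}

```text
time: 9.97
tool_pos: [0.535, -0.2808, 0.0907]
ee_rot: [3.142, 0.0, 1.365]
wrist_force: [-0.1, 0.2, 0.1]
width: 0.0099
finger_force: 30.0
```

Request:
{"fn": "servo_tool", "kwargs": {
  "plan": [
    [0,0,0,0,0,0.04,0],
    [0,0,0,0,0,0.08,0],
    [0,0,0,0,0,0.13,0],
    [0,0,0,0,0,0.18,0],
    [0,0,0,0,0,0.23,0],
    [0,0,0,0,0,0.28,0],
    [0,0,0,0,0,0.33,0],
    [0,0,0,0,0,0.38,0],
    [0,0,0,0,0,0.42,0],
    [0,0,0,0,0,0.46,0],
    [0,0,0,0,0,0.5,0],
    [0,0,0,0,0,0.5,0]
  ]
}}

```text
time: 10.97
tool_pos: [0.5353, -0.2811, 0.0908]
ee_rot: [3.141, -0.0, 0.579]
wrist_force: [1.3, -1.3, -1.2]
width: 0.01
finger_force: 30.0
```

Request:
{"fn": "servo_tool", "kwargs": {
  "plan": [
    [0,0,0,0,0,0.04,0],
    [0,0,0,0,0,0.08,0],
    [0,0,0,0,0,0.12,0],
    [0,0,0,0,0,0.16,0],
    [0,0,0,0,0,0.2,0],
    [0,0,0,0,0,0.23,0],
    [0,0,0,0,0,0.26,0],
    [0,0,0,0,0,0.28,0],
    [0,0,0,0,0,0.28,0],
    [0,0,0,0,0,0.28,0]
  ]
}}

```text
time: 11.8
tool_pos: [0.5354, -0.2813, 0.0909]
ee_rot: [3.14, -0.001, 0.142]
wrist_force: [0.5, -2.0, -1.2]
width: 0.0101
finger_force: 30.0
```

Run:
```python
from h import *
o=robot.get_obs(); print(o['time'],o['tool_pos'],o['ee_rot'],o['wrist_force'],o['wrist_torque'])
save('wrist','w7'); im=cv2.imread('pics/w7.png')
cv2.imwrite('pics/c7.png',cv2.resize(im[170:400,180:470],None,fx=2.6,fy=2.6,interpolation=cv2.INTER_CUBIC))
```

```text
11.8 [ 0.53540316 -0.28134926  0.09086273] [ 3.14017863e+00 -1.01753946e-03  1.41591407e-01] [ 0.51708489 -1.99183518 -1.16753168] [-0.40648869 -0.38683008  0.09107599]
```

View pics/c7.png

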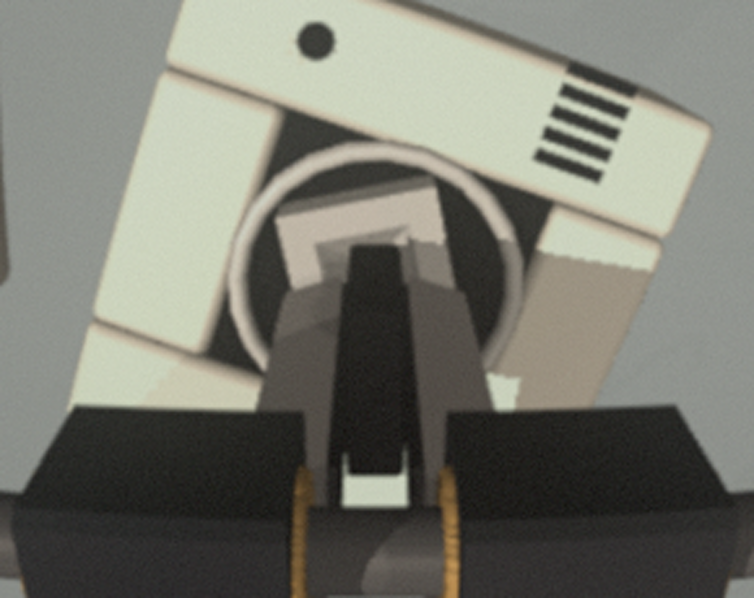

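The rotor has turned and lags the tool by about 11°, which is the play, so it is at its stop. Turning back.

Request:
{"fn": "servo_tool", "kwargs": {
  "plan": [
    [0,0,0,0,0,0,0],
    [0,0,0,0,0,-0.04,0],
    [0,0,0,0,0,-0.08,0],
    [0,0,0,0,0,-0.12,0],
    [0,0,0,0,0,-0.16,0],
    [0,0,0,0,0,-0.2,0],
    [0,0,0,0,0,-0.24,0],
    [0,0,0,0,0,-0.28,0],
    [0,0,0,0,0,-0.32,0],
    [0,0,0,0,0,-0.36,0],
    [0,0,0,0,0,-0.4,0],
    [0,0,0,0,0,-0.4,0]
  ]
}}

```text
time: 12.85
tool_pos: [0.5352, -0.2809, 0.0908]
ee_rot: [3.141, -0.0, 0.77]
wrist_force: [2.0, -0.6, -1.0]
width: 0.01
finger_force: 30.0
```

Request:
{"fn": "servo_tool", "kwargs": {
  "plan": [
    [0,0,0,0,0,-0.04,0],
    [0,0,0,0,0,-0.08,0],
    [0,0,0,0,0,-0.12,0],
    [0,0,0,0,0,-0.16,0],
    [0,0,0,0,0,-0.2,0],
    [0,0,0,0,0,-0.24,0],
    [0,0,0,0,0,-0.28,0],
    [0,0,0,0,0,-0.32,0],
    [0,0,0,0,0,-0.36,0],
    [0,0,0,0,0,-0.4,0],
    [0,0,0,0,0,-0.4,0],
    [0,0,0,0,0,-0.4,0]
  ]
}}

```text
time: 13.85
tool_pos: [0.5346, -0.2804, 0.0906]
ee_rot: [-3.14, -0.001, 1.394]
wrist_force: [0.1, -0.7, -0.8]
width: 0.0097
finger_force: 30.0
```

Request:
{"fn": "servo_tool", "kwargs": {
  "plan": [
    [0,0,0,0,0,0,0],
    [0,0,0,0,0,0.02,0],
    [0,0,0,0,0,0.02,0],
    [0,0,0,0,0,0.02,0],
    [0,0,0,0,0,0.02,0]
  ]
}}

```text
time: 14.27
tool_pos: [0.5349, -0.2808, 0.0907]
ee_rot: [-3.142, -0.0, 1.365]
wrist_force: [-1.9, 0.5, -0.8]
width: 0.0098
finger_force: 30.0
```

Run:
```python
from h import *
o=robot.get_obs(); print(o['time'],o['tool_pos'],o['ee_rot'],o['wrist_force'],o['wrist_torque'])
save('wrist','w8'); im=cv2.imread('pics/w8.png')
r=rect(im,'wrist',.535,-.281,.06,.04,561,o)[:330]
g=cv2.cvtColor(r,cv2.COLOR_BGR2GRAY)
L=cv2.HoughLinesP(cv2.Canny(g,40,100),1,np.pi/360,40,minLineLength=60,maxLineGap=8)
for l in L[:,0]: print(l,round(np.degrees(np.arctan2(-(l[3]-l[1]),l[2]-l[0])),1))
```

```text
14.2667 [ 0.53492471 -0.28076723  0.09068344] [-3.14150153e+00 -4.43939439e-05  1.36505612e+00] [-1.92561244  0.52526596 -0.77588265] [-0.03200828 -0.03872473 -0.00924375]
[128   6 295  41] -11.8
[386  64 513  91] -12.0
[207  94 412 136] -11.6
[374  58 489  81] -11.3
[139  17 248  39] -11.4
[143  13 265  40] -12.5
[158 242 191 103] 76.6
[407  73 506  92] -10.9
[501 234 527  87] 80.0
[258  61 374  85] -11.7
[397 291 422 159] 79.3
[526  73 539   0] 79.9
[527 105 546   0] 79.7
[393 292 406 222] 79.5
[500 220 520 107] 80.0
[ 76 261 100 166] 75.8
[520  84 535   0] 79.9
[258  65 369  88] -11.7
[ 92 215 109 146] 76.2
[401  71 461  83] -11.3
[108 153 207  73] 38.9
[431  70 504  84] -10.9
[137 130 205  75] 39.0
[204  93 289 110] -11.3
[190  89 252  71] 16.2
[420 126 470 213] -60.1
```

The rotor edge (-11.6°) is parallel to the box edges, so it is home. I'll draw the key straight out and carry it to the pot.

Request:
{"fn": "servo_tool", "kwargs": {
  "plan": [
    [0,0,-0.08,0,0,0,0],
    [0,0,-0.16,0,0,0,0],
    [0,0,-0.24,0,0,0,0],
    [0,0,-0.32,0,0,0,0],
    [0,0,-0.42,0,0,0,0],
    [0,0,-0.55,0,0,0,0],
    [0,0,-0.7,0,0,-0.04,0],
    [0,0,-0.85,0,0,-0.09,0],
    [0,0,-1,0,0,-0.131,0],
    [0,0,-1,0,0,-0.131,0]
  ]
}}

```text
time: 15.15
tool_pos: [0.5366, -0.2819, 0.1961]
ee_rot: [3.135, 0.005, 1.572]
wrist_force: [0.3, -0.7, 0.2]
width: 0.0102
finger_force: 30.0
```

Request:
{"fn": "servo_tool", "kwargs": {
  "plan": [
    [0.25,0,-0.2,0,0,0,0],
    [0.5,-0.04,-0.3,0,0,0,0],
    [0.75,-0.08,-0.35,0,0,0,0],
    [1,-0.08,-0.35,0,0,0,0]
  ]
}}

```text
time: 15.48
tool_pos: [0.527, -0.1803, 0.2277]
ee_rot: [3.139, 0.001, 1.568]
wrist_force: [1.0, 0.5, -0.0]
width: 0.0097
finger_force: 30.0
```

Request:
{"fn": "servo_tool", "kwargs": {
  "plan": [
    [0.25,0,0,0,0,0,0],
    [0.5,-0.04,0,0,0,0,0],
    [0.75,-0.08,0,0,0,0,0],
    [1,-0.08,0,0,0,0,0]
  ]
}}

```text
time: 15.82
tool_pos: [0.5182, -0.0796, 0.2257]
ee_rot: [-3.141, 0.0, 1.569]
wrist_force: [0.2, 0.3, -0.6]
width: 0.0099
finger_force: 30.0
```

Request:
{"fn": "servo_tool", "kwargs": {
  "plan": [
    [0.25,0,0,0,0,0,0],
    [0.5,-0.04,0,0,0,0,0],
    [0.75,-0.08,0,0,0,0,0],
    [1,-0.08,0,0,0,0,0]
  ]
}}

```text
time: 16.15
tool_pos: [0.5102, 0.0204, 0.2257]
ee_rot: [-3.141, 0.0, 1.569]
wrist_force: [1.4, -0.1, -0.8]
width: 0.01
finger_force: 30.0
```

Request:
{"fn": "servo_tool", "kwargs": {
  "plan": [
    [0.25,0,0,0,0,0,0],
    [0.5,-0.04,0,0,0,0,0],
    [0.75,-0.08,0,0,0,0,0],
    [1,-0.08,0,0,0,0,0]
  ]
}}

```text
time: 16.48
tool_pos: [0.5021, 0.1204, 0.2257]
ee_rot: [-3.141, 0.0, 1.569]
wrist_force: [0.1, -0.4, -0.2]
width: 0.0099
finger_force: 30.0
```

Request:
{"fn": "servo_tool", "kwargs": {
  "plan": [
    [0.25,0,0,0,0,0,0],
    [0.5,-0.04,0,0,0,0,0],
    [0.75,-0.08,0,0,0,0,0],
    [1,-0.08,0,0,0,0,0]
  ]
}}

```text
time: 16.82
tool_pos: [0.4941, 0.2204, 0.2256]
ee_rot: [-3.141, 0.0, 1.569]
wrist_force: [0.6, 0.3, -1.5]
width: 0.0098
finger_force: 30.0
```

Request:
{"fn": "servo_tool", "kwargs": {
  "plan": [
    [0.25,0,0,0,0,0,0],
    [0.5,-0.04,0,0,0,0,0],
    [0.75,-0.08,0,0,0,0,0],
    [1,-0.08,0,0,0,0,0],
    [1,-0.08,0,0,0,0,0],
    [1,-0.08,0,0,0,0,0]
  ]
}}

```text
time: 17.32
tool_pos: [0.4865, 0.3199, 0.225]
ee_rot: [-3.141, 0.001, 1.572]
wrist_force: [-0.6, 0.4, -0.5]
width: 0.0097
finger_force: 30.0
```

Run:
```python
from h import *
o=robot.get_obs(); print(o['time'],o['tool_pos'],o['ee_rot'],o['width'],o['finger_force'])
save('wrist','w9')
for d in robot.find_in('pot_in','wrist')[:2]: print(d['conf'],np.round(d['extent'],1),at('wrist',*d['extent'][:2],.06,o).round(4))
```

```text
17.3167 [0.48650505 0.31986831 0.22504563] [-3.14075875e+00  1.08651762e-03  1.57160600e+00] 0.009718260497540881 29.999872148036957
0.72 [323.9 196.9 162.  163.8] [0.4859 0.35   0.06  ]
```

View pics/w9.png

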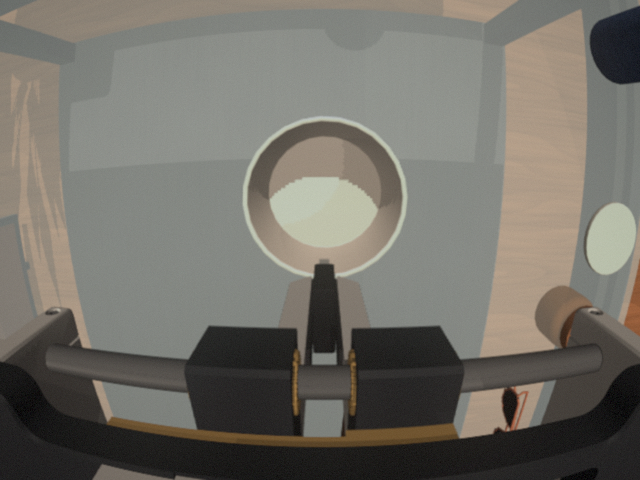

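The picture shows the pot rim centred at (325,196), so the pot is at (0.486, 0.350). I'll move over it, lower, and release.

Request:
{"fn": "servo_tool", "kwargs": {
  "plan": [
    [0.15,0,0,0,0,0,0],
    [0.3,0,0.1,0,0,0,0],
    [0.3,0,0.3,0,0,0,0],
    [0.3,0,0.5,0,0,0,0],
    [0.3,0,0.7,0,0,0,0],
    [0.3,0,0.9,0,0,0,0],
    [0.3,0,0.9,0,0,0,0]
  ]
}}

```text
time: 18.0
tool_pos: [0.4842, 0.3483, 0.1294]
ee_rot: [-3.133, 0.005, 1.571]
wrist_force: [0.1, 0.0, -0.8]
width: 0.0097
finger_force: 30.0
```

Request:
{"fn": "servo_tool", "kwargs": {
  "plan": [
    [0,0,0.12,0,0,0,0],
    [0,0,0.24,0,0,0,0],
    [0,0,0.36,0,0,0,0],
    [0,0,0.46,0,0,0,0],
    [0,0,0.54,0,0,0,0],
    [0,0,0.6,0,0,0,0],
    [0,0,0.62,0,0,0,0],
    [0,0,0.62,0,0,0,0],
    [0,0,0.62,0,0,0,0]
  ]
}}

```text
time: 18.75
tool_pos: [0.4872, 0.3493, 0.074]
ee_rot: [3.141, -0.0, 1.571]
wrist_force: [0.1, 0.8, 0.9]
width: 0.0096
finger_force: 30.0
```

Request:
{"fn": "servo_tool", "kwargs": {
  "plan": [
    [0,0,0.03,0,0,0,0],
    [0,0,0.05,0,0,0,0],
    [0,0,0.05,0,0,0,0],
    [0,0,0.05,0,0,0,15],
    [0,0,0.05,0,0,0,25],
    [0,0,0.05,0,0,0,40],
    [0,0,0.05,0,0,0,40],
    [0,0,0.05,0,0,0,40],
    [0,0,0.05,0,0,0,40],
    [0,0,0.05,0,0,0,40]
  ]
}}

```text
time: 19.58
tool_pos: [0.487, 0.3492, 0.0687]
ee_rot: [3.141, 0.0, 1.571]
wrist_force: [-0.4, 0.7, -0.2]
width: 0.04
finger_force: 0.0
```

Request:
{"fn": "servo_tool", "kwargs": {
  "plan": [
    [0,0,-0.05,0,0,0,40],
    [0,0,-0.12,0,0,0,40],
    [0,0,-0.2,0,0,0,40],
    [0,0,-0.3,0,0,0,40],
    [0,0,-0.45,0,0,0,40],
    [0,0,-0.6,0,0,0,40],
    [0,0,-0.8,0,0,0,40],
    [0,0,-1,0,0,0,40]
  ]
}}

```text
time: 20.25
tool_pos: [0.487, 0.3491, 0.1705]
ee_rot: [3.141, -0.0, 1.571]
wrist_force: [-0.1, -0.4, -0.3]
width: 0.0403
finger_force: 0.0
```

Request:
{"fn": "servo_tool", "kwargs": {
  "plan": [
    [-0.25,0,-0.15,0,0,0,40],
    [-0.5,0,-0.3,0,0,0,40],
    [-0.5,0,-0.5,0,0,0,40],
    [-0.5,0,-0.5,0,0,0,40],
    [-0.5,0,-0.5,0,0,0,40]
  ]
}}

```text
time: 20.67
tool_pos: [0.4878, 0.2996, 0.221]
ee_rot: [3.137, -0.002, 1.571]
wrist_force: [0.4, 0.4, -0.1]
width: 0.0399
finger_force: 0.0
```

Run:
```python
from h import *
o=robot.get_obs(); print(o['time'],o['tool_pos'],o['width'],o['finger_force'])
save('wrist','w10'); 
for t,z in (('pot_in',.06),('key_bow',.02)):
    for d in robot.find_in(t,'wrist')[:2]: print(t,d['conf'],np.round(d['extent'],1),at('wrist',*d['extent'][:2],z,o).round(4))
save('scene','s10')
for d in robot.find_in('barrel','scene')[:1]: print(d)
a=cv2.imread('pics/w10.png')[80:330,200:450]; b=cv2.imread('pics/s10.png')[300:410,120:240]
cv2.imwrite('pics/c10.png',np.hstack([cv2.resize(a,(400,400)),cv2.resize(b,(400,400))]))
```

```text
20.6667 [0.48780335 0.29956695 0.2210338 ] 0.039902127624889 0.0
pot_in 0.65 [322.8 176.8 168.3 168.4] [0.4871 0.3485 0.06  ]
pot_in 0.18 [322.9 179.6  17.8  40.9] [0.4872 0.346  0.06  ]
key_bow 0.93 [323.4 179.9  14.2  43. ] [0.4877 0.3424 0.02  ]
{'extent': [176.2, 344.6, 37.7, 26.1], 'conf': 0.57}
```

View pics/c10.png

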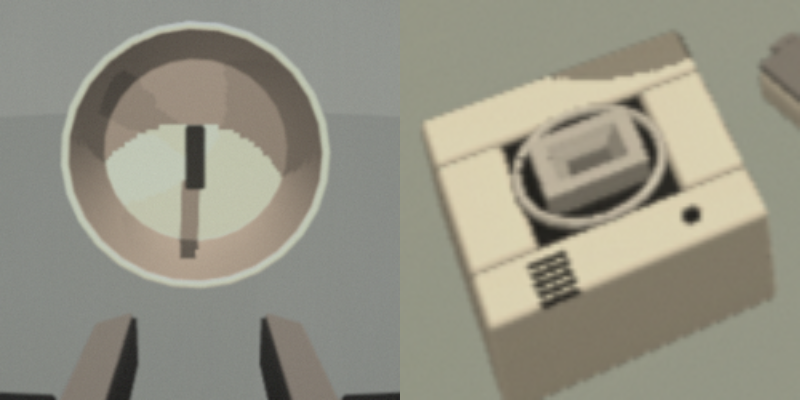

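The key is in the pot at about (195,157), with its head near the pot's centre, standing on its blade end. That meets the height and distance limits. The rotor is square with the box, the pot hasn't moved, and the gripper is clear, so I'll hand in.

```bash
python3 -c "
from bench import robot
print(robot.close_job())"
```

```text
the job is handed in; nothing more can be done
None
```

The job is handed in at about 21 s of the 64 s: the key went fully in, turned the rotor to its stop and back home, and came straight out; it was standing upright on its blade, not lying or leaning, near the pot's centre, which meets the measured limits (no verdict was returned).

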